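# Unlock the chess case and put the broken knight away

## Task

Slide the red safety tab of the chess case fully aside, lift the yellow latch right up, then swing the lid open until it stands about upright and stays there. Of the three knights on the grey pot stand, take the one that has lost its head and stand it upright on the floor of the case, set down rather than dropped. Leave the lid open, and leave the whole knights, sugar bowl, bell and pepper mill standing where they are.

Things in the scene. Friction and masses are not known exactly. Their poses are not given: they have to be found in the camera images.
- case: Green travel chess case, fixed. Lower part: open box 140 mm (its x) by 200 mm (its y) by 75 mm high, walls and floor 5 mm. Origin: centre of the underside. Its -x side is the front with the latch, +x the hinged back, y its left seen from the robot, z up. On the front wall, 25 mm either side of centre, a steel catch ledge sticks out 8 mm, its underside 64.5 mm above the table.
- lid_hinge (a point): Hinge line of the lid (runs along case y), at case (70, 0, 75.5) mm, on the back top edge, level with the lid's underside.
- lid_rim (a point): Lower front edge of the lid, in the middle: case (-92, 0, 75.5) mm when shut; it turns with the lid. The lid is a plate 200 mm wide, 8 mm thick, 162 mm from hinge line to this edge, and overhangs the front wall by 22 mm as a thumb rim. An 18 mm wide notch in the middle of the rim lets the latch's hook through; the rim beside it is plain.
- lid (a joint): Lid angle, rad: 0 shut, grows as the front edge is raised, stop at 1.85. The hinge is stiff (0.34 N m) so the lid (about 0.3 kg) stays roughly where it is left when it is well open. About 5 N straight up at the rim raises it. With the latch down it cannot be raised.
- latch_hinge (a point): Hinge line of the yellow latch flap (along case y), carried by the lid: at case (-60, 0, 89.5) mm with the lid shut.
- latch_lip (a point): Lower free edge of the yellow latch flap, in the middle: case (-120, 0, 86.5) mm when down; turns with the flap. Flap: plate 70 mm wide, 6 mm thick, 60 mm from hinge line to this edge, overhanging the lid's rim by 28 mm, so a finger gets under it from in front. A steel hook 14 mm wide hangs from it, 27 mm before its hinge line, 33 mm deep; it swings forward and up with the flap.
- latch (a joint): Latch flap angle, rad, about its hinge on the lid: 0 down (lid held), grows as the free edge is lifted, stop at 1.65. It stays where it is left (0.05 N m friction). The hook is off the ledge from about 0.2. It cannot be lifted while the red tab's tongue lies over it.
- tab_fin (a point): Middle of the upright fin of the red safety tab: fin 22 mm (case x) by 10 mm (case y) by 30 mm high, spanning 100 to 130 mm above the table; with the tab locked it is at case (-80, 56, 115) mm. The tab's lower block is 28 mm wide in y; a tongue 22 mm wide reaches from it towards -y over the latch flap, its top 100 mm above the table.
- tab (a joint): Slide of the red safety tab along case +y, m: 0 locked (the tongue lies 15 mm over the flap, 1.5 mm above it; it may start up to 0.004 along), 0.030 fully released. Tongue is clear of the flap from about 0.015. Friction 1.5 N; it stays where it is left.
- broken: The odd chessman: wooden knight whose head has snapped off, a round foot 42 mm wide and a stem 27 to 30 mm thick between 24 and 56 mm height, ragged top at about 60 mm, 40 to 85 g, loose. Origin: centre of the underside, z up along the stem.
- broken_mid (a point): Point on the broken knight's axis, 28 mm above its underside.
- knight_a: Whole wooden knight with horse head, 96 mm tall, foot 42 mm wide, loose. Origin: centre of the underside.
- knight_b: Second whole wooden knight, the same.
- pot_stand: Round grey silicone pot stand, 180 mm across, 12 mm thick, fixed. The three knights stand on it, about 95 mm apart. Origin: centre of the underside.
- sugar_bowl: Steel sugar bowl with closed lid, 100 mm across, 82 mm tall, loose. Origin: centre of the underside.
- desk_bell: Blue plastic desk bell with white press button, 72 mm across, 52 mm tall, loose, near one front corner of the case. Origin: centre of the underside.
- pepper_mill: Dark wooden pepper mill, 50 mm across, 97 mm tall, loose, near the other front corner of the case. Origin: centre of the underside.

How it is judged:
By the outcome, as a careful person would: the job done as asked, in the order asked, and still so for the second after the job is handed in, with the robot touching nothing.
It also fails if it takes over 67 s, if anything falls off the work surface, if the arm or the gripper's body presses on something with over 40 N, if the wrist force passes 120 N, or if a joint passes its speed limit or range.

## Robot

A 6-joint arm with a two-finger parallel gripper is mounted at the origin on the work surface. World frame = base frame: x ahead of the robot, y to its left, z up, the work surface at z = 0. Lengths are in m, angles in rad, forces in N, time in s.
With the tool pointing down it reaches from about 0.25 to 0.775 m from the base axis. Payload 4 kg.
Tool frame: the origin (TCP) lies midway between the tips of the shut fingers; the grasp point (between the pads) lies 19 mm behind it (r.grip_depth is the z of the grasp point in the tool frame, in m); z points along the fingers, y is the line along which they close (so a half turn about z gives the same grasp; the last joint's range is limited). The gripper opens to 85 mm and grips with 20 to 120 N. Pads are 22 mm wide; open, the fingers measure 114 mm over their backs; the gripper's body (76 mm by 85 mm) begins 54 mm behind the grasp point. The pads swing forward as they close: fully open they stand 13 mm farther back than shut.
Start: joints at [1.025, 0.087, 1.371, -0, 1.684, -0.103], TCP at [0.236, 0.497, 0.231] pointing down, gripper open.
Joint ranges: [-3.1, 3.1], [-0.76, 2.03], [0.27, 2.55], [-1.08, 4.22], [0.17, 2.65], [-2.57, 2.57]. Speed limits (rad/s): [2.79, 2.79, 3.14, 3.14, 3.14, 3.14].

## Interface

Orientations are given as [roll, pitch, yaw] about the fixed x, y, z axes, in that order (R = Rz(yaw) Ry(pitch) Rx(roll)).
In Python, from cell import r gives the robot as it stands. The module is installed in compiled form; this text tells all that it offers.
- The arm moves only by the tool send_rows, never from a script. Its arguments are lists of equal length, an entry for each row: "hand": the finger opening in m, from 0 to 0.0854; "translation": the shift along the tool's x, y, z in m, a list of three; "turn": the turn, a rotation vector about the tool's x, y, z in degrees, a list of three. In form: {"hand": [hand, ...], "translation": [[x, y, z], ...], "turn": [[rx, ry, rz], ...]}. A call has 1 to 5 rows; each row is the pose to reach, as a shift and turn from the pose commanded when the call began, along the tool's axes at that moment; what a row does not reach only later rows make up. A row lasts 1/10 s, in which the tool goes at most 50 mm and 8.59 degrees, less where a joint would pass 70% of its speed; a pose out of reach is approached as far as the arm can. A call with a gripper value outside its range is refused whole. The fingers move at their own pace and stop on an object; the grip force is fixed at half the most. Time passes only in rows, so rows that repeat a pose let the fingers close. It gives the time, the measured TCP pose, the force, the opening and the grip force at its end, in the units of the state.
- r.get_obs(): the state, without advancing time (a new reading comes with each control period).
- r.grab_frame(name): name is "scene" or "top"; returns the picture (480x640x3 uint8, blue, green, red); there is no depth.
- r.camera_params(name): a dict with "mtx" (3x3 intrinsics, pixels), "extrinsics" (4x4, takes a point from camera to world coordinates). Camera axes: x right, y down, z forward; pixel columns grow to the right and rows downward; lengths in m; the calibration is good to about 2 mm. A picture is of the moment at which its call begins. camera_params takes no time and is no camera call.
- r.sign_off(): hands the job in; it is judged then, once.
The state is a dict: "time": time; "joints": joint angles; "joint_velocities": joint speeds; "effort": joint torques, N m; "position": TCP position; "eef_rot": TCP orientation; "contact_force": force on the tool from outside, world axes, zero at the start; "wrist_torque": the same for the moment, N m; "width": finger opening in m; "gripper_force": force on a finger pad.
Only numpy, scipy, OpenCV 4.12 (cv2) and the standard library are available. Lean on these libraries where they do the work, as an engineer would, in place of code of your own. Each camera call takes 0.05 s, during which the arm holds its last target. There are 200 camera calls.

## Working session

There is one attempt and no reset: what is moved stays moved. The work goes in short steps, Python scripts to look and compute and a tool call to move; the robot and the scene stay as the last step left them, time stands still between calls to the robot, and variables do not carry over. Pictures are saved under pics/ and viewed, at most 10 in all, crops included, and the job is handed in when it is done.

Besides the shell and the picture viewer there is one more tool, called after "Call:" by a JSON object that holds its "api" and its "payload". send_rows: Moves the arm, as the interface text tells. Its arguments: {"type":"object","properties":{"hand":{"type":"array","items":{"type":"number"}},"translation":{"type":"array","items":{"type":"array","items":{"type":"number"}}},"turn":{"type":"array","items":{"type":"array","items":{"type":"number"}}}},"required":["hand","translation","turn"]}

```bash
mkdir -p pics; python3 - <<'E'
from cell import r
import cv2
for n in("scene","top"):
    cv2.imwrite(f"pics/{n}0.png",r.grab_frame(n)); p=r.camera_params(n); print(n,p["mtx"].round(1).tolist(),p["extrinsics"].round(3).tolist())
print(r.get_obs(),r.grip_depth)
E
```

```text
scene [[528.9, 0.0, 324.5], [0.0, 528.9, 248.0], [0.0, 0.0, 1.0]] [[-0.511, 0.74, -0.437, 1.061], [0.86, 0.443, -0.254, 0.307], [0.006, -0.506, -0.863, 1.066], [0.0, 0.0, 0.0, 1.0]]
top [[515.1, 0.0, 325.9], [0.0, 515.1, 238.6], [0.0, 0.0, 1.0]] [[0.029, -0.982, 0.186, 0.359], [-1.0, -0.029, 0.003, 0.016], [0.002, -0.186, -0.983, 1.263], [0.0, 0.0, 0.0, 1.0]]
{'time': 0.1, 'joints': array([ 1.02490170e+00,  8.79444602e-02,  1.37210818e+00,  1.47931941e-05,
        1.68359103e+00, -1.03121612e-01]), 'joint_velocities': array([-0.00072647, -0.00107635, -0.00242562,  0.00102497,  0.00045116,
       -0.0001603 ]), 'effort': array([ 2.28820521e-03, -3.53013611e+01, -3.14219856e+01, -1.97996296e-04,
        7.98189605e-03, -3.60550757e-05]), 'position': array([0.2354268 , 0.49657911, 0.23021896]), 'eef_rot': array([-3.13955404e+00, -2.25754142e-04,  2.69882105e+00]), 'contact_force': array([ 0.49098825, -0.54581987,  0.13794981]), 'wrist_torque': array([ 0.01284068, -0.00481763,  0.01595907]), 'gripper_force': 0.0, 'width': 0.08555898408875033} -0.0187
```

View pics/scene0.png

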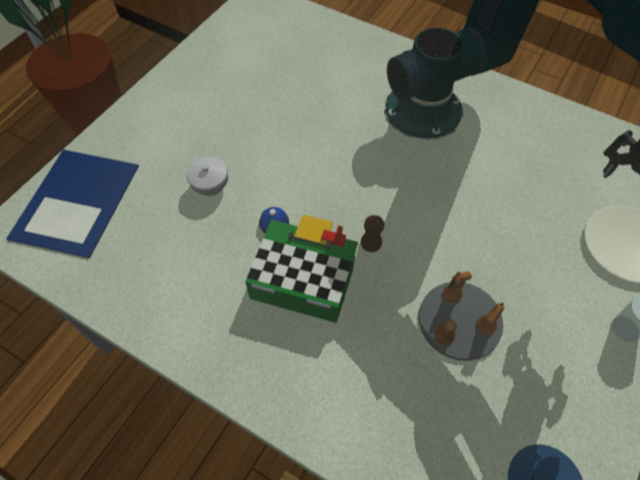

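View pics/top0.png

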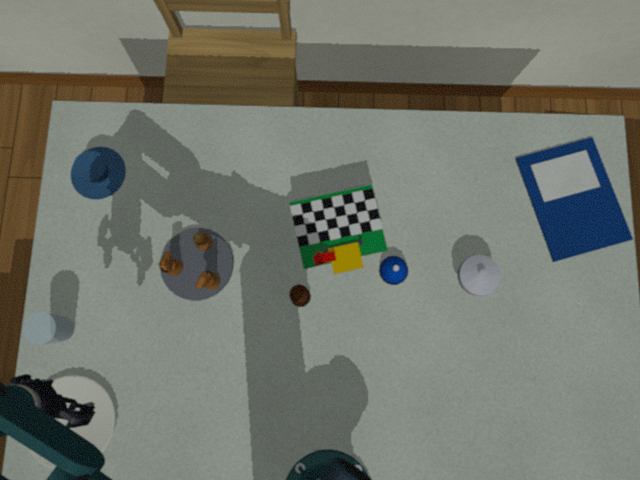

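The scene and top views show the case at top ≈(342,228), tab ≈(325,257), bell (394,270) and mill (300,295). The pot stand is at ≈(196,262), with three knights at (203,240), (171,263) and (208,281). I'll enlarge these for exact pixels.

```bash
python3 - <<'E'
import cv2
t=cv2.imread("pics/top0.png"); s=cv2.imread("pics/scene0.png")
def c(im,x,y,w,h,k,n):
    o=cv2.resize(im[y:y+h,x:x+w],None,fx=k,fy=k,interpolation=cv2.INTER_CUBIC)
    cv2.imwrite(n,o)
c(t,280,175,133,100+35,6,"pics/a.png") if 0 else None
a=cv2.resize(t[175:310,280:415],(594,594),interpolation=cv2.INTER_CUBIC)
cv2.imwrite("pics/a.png",a)
b=cv2.resize(s[260:370,410:515],(400,419),interpolation=cv2.INTER_CUBIC)
d=cv2.resize(t[220:305,155:240],(400,400),interpolation=cv2.INTER_CUBIC)
d=cv2.copyMakeBorder(d,0,19,0,0,cv2.BORDER_CONSTANT)
cv2.imwrite("pics/b.png",cv2.hconcat([b,d]))
E
```

```text
(no output)
```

View pics/a.png

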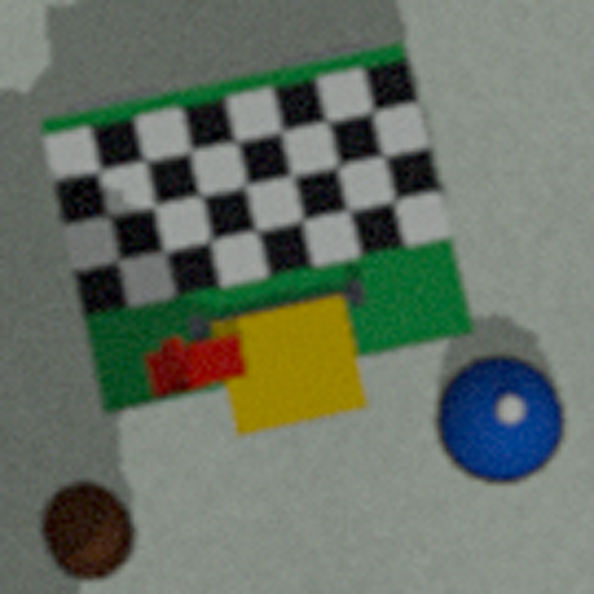

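View pics/b.png

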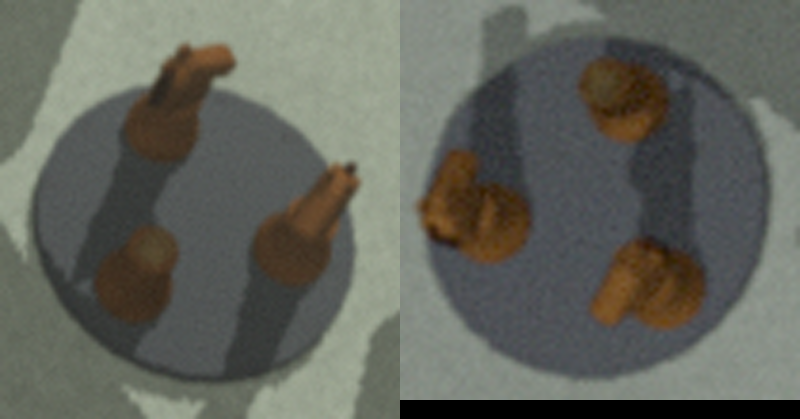

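Lid corners in crop a: (42,124), (403,43), (472,332), (105,412). The flap's front corners are (240,435) and (367,405), and the fin top is near (174,352). The broken knight is the back one: its stem top is at crop (207,85) in top and (153,250) in scene.

```bash
cat > h.py <<'E'
import numpy as np
from cell import r
from scipy.optimize import least_squares
from scipy.spatial.transform import Rotation as R
def ray(cam,u,v):
    p=r.camera_params(cam);E=p["extrinsics"];d=E[:3,:3]@np.linalg.solve(p["mtx"],[u,v,1]);return E[:3,3],d
def atz(cam,u,v,z):
    o,d=ray(cam,u,v);return o+d*(z-o[2])/d[2]
def proj(cam,P):
    p=r.camera_params(cam);q=np.linalg.inv(p["extrinsics"])@np.append(P,1);q=p["mtx"]@q[:3];return q[:2]/q[2]
E
python3 - <<'E'
from h import *
pa=lambda u,v:(280+u/4.4-.4,175+v/4.4-.4)
C=[((70,100,83.5),(42,124)),((70,-100,83.5),(403,43)),((-92,-100,83.5),(472,332)),((-92,100,83.5),(105,412)),((-120,35,92.5),(240,435)),((-120,-35,92.5),(367,405))]
W=np.array([atz("top",*pa(*c),m[2]/1e3) for m,c in C]); M=np.array([m for m,c in C])/1e3
def T(s,m): return R.from_euler("z",s[2]).apply(m)+[s[0],s[1],0]
f=least_squares(lambda s:(T(s,M)-W)[:,:2].ravel(),[.5,0,0])
print("case",f.x,np.degrees(f.x[2]),"res mm",(f.fun.reshape(-1,2)*1e3).round(1).tolist())
s=f.x
fin=atz("top",*pa(174,352),.13); print("fin case",R.from_euler("z",-s[2]).apply(fin-[s[0],s[1],0]))
for n,m in dict(fin=(-80,56,115),lip=(-120,0,86.5),rim=(-92,0,75.5),hinge=(70,0,75.5)).items(): print(n,T(s,np.array(m)/1e3).round(4))
tb=lambda u,v:(155+u/4.706-.4,220+v/4.706-.4); sb=lambda u,v:(410+u/3.81-.4,260+v/3.81-.4)
print("broken top",atz("top",*tb(207,85),.072),atz("scene",*sb(153,250),.072))
print("foot",atz("top",*tb(229,101),.016),atz("scene",*sb(134,288),.018))
print("ka",atz("top",*tb(90,222),.018),atz("scene",*sb(162,125),.018),"kb",atz("top",*tb(265,288),.018),atz("scene",*sb(292,248),.018))
print("bell",atz("top",*pa(500,418),.03),"mill top",atz("top",*pa(88,530),.09),"bell cs")
Tc=lambda P:R.from_euler("z",-s[2]).apply(P-[s[0],s[1],0]).round(3)
print(Tc(atz("top",*pa(500,418),.03)),Tc(atz("top",*pa(88,530),.09)))
np.save("case.npy",s)
E
```

```text
case [ 0.62452797 -0.00387238  0.25064672] 14.360998961004555 res mm [[1.6, 0.9], [0.4, 0.2], [0.6, -1.6], [-0.9, 0.3], [-0.7, 1.2], [-1.0, -1.0]]
fin case [-0.07537734  0.05845348  0.13      ]
fin [0.5331 0.0305 0.115 ]
lip [ 0.5083 -0.0336  0.0865]
rim [ 0.5354 -0.0267  0.0755]
hinge [0.6923 0.0135 0.0755]
broken top [0.57806115 0.31969268 0.072     ] [0.5820114  0.32133056 0.072     ]
foot [0.58018326 0.32184183 0.016     ] [0.58196289 0.32225307 0.018     ]
ka [0.51422556 0.38847984 0.018     ] [0.48260589 0.29523632 0.018     ] kb [0.4827366  0.29568607 0.018     ] [0.5151729  0.38815702 0.018     ]
bell [ 0.5213898  -0.14389711  0.03      ] mill top [0.44911913 0.076107   0.09      ] bell cs
[-0.135 -0.11   0.03 ] [-0.15   0.121  0.09 ]
```

```bash
cat >> h.py <<'E'
s=np.load("case.npy") if __import__("os").path.exists("case.npy") else None
def c2w(p): return R.from_euler("z",s[2]).apply(np.array(p)/1e3)+[s[0],s[1],0]
def w2c(P): return (R.from_euler("z",-s[2]).apply(np.array(P)-[s[0],s[1],0])*1e3).round(1)
def now():
    o=r.get_obs();return np.array(o["position"]),R.from_euler("xyz",o["eef_rot"])
def ori(tilt,yaw=None):  # tool x=-case x, y=case y; tilt swings the fingers towards case +x
    y=s[2]+np.pi if yaw is None else np.radians(yaw)
    return R.from_euler("xyz",[np.pi,0,y])*R.from_euler("y",-tilt,degrees=True)
def plan(pts,base=None):   # [(world pos, R)], all relative to base (default measured)
    p,q=base or now()
    for P,Q in pts: print("tr",q.inv().apply(np.array(P)-p).round(4).tolist(),"turn",(q.inv()*Q).as_rotvec(degrees=True).round(1).tolist())
def stat():
    o=r.get_obs();print("t",round(o["time"],2),"case",w2c(o["position"]),"F",np.round(o["contact_force"],1),"w",round(o["width"],4),"j",np.round(o["joints"],2))
E
python3 - <<'E'
from h import *
plan([(c2w([-82,28,200]),ori(0))]); plan([(c2w([-82,28,108]),ori(0))],(c2w([-82,28,200]),ori(0)))
E
```

```text
tr [-0.485, -0.3163, 0.0308] turn [-0.1, -0.1, -39.7]
tr [-0.0, -0.0, 0.092] turn [0.0, 0.0, 0.0]
```

Call:
{"api": "send_rows", "payload": {"hand": [0,0,0,0,0], "translation": [[-0.485,-0.316,0.031],[-0.485,-0.316,0.031],[-0.485,-0.316,0.031],[-0.485,-0.316,0.031],[-0.485,-0.316,0.031]], "turn": [[0,0,-39.7],[0,0,-39.7],[0,0,-39.7],[0,0,-39.7],[0,0,-39.7]]}}

```text
time: 0.6
position: [0.3537, 0.3056, 0.2189]
eef_rot: [-3.141, -0.001, -2.909]
contact_force: [0.9, 0.1, 0.0]
width: 0.0124
gripper_force: 0.0
```

```bash
python3 - <<'E'
from h import *
stat();plan([(c2w([-82,28,200]),ori(0))])
E
```

```text
t 0.6 case [-185.6  367.   218.9] F [0.9 0.1 0. ] w 0.0124 j [ 0.59 -0.1   1.58 -0.    1.66 -1.21]
tr [-0.1099, -0.337, 0.0189] turn [-0.0, -0.0, -1.1]
```

Call:
{"api": "send_rows", "payload": {"hand": [0,0,0,0,0], "translation": [[-0.105,-0.32,0.018],[-0.105,-0.32,0.018],[-0.105,-0.32,0.018],[-0.105,-0.32,0.018],[-0.105,-0.32,0.018]], "turn": [[0,0,0],[0,0,0],[0,0,0],[0,0,0],[0,0,0]]}}

```text
time: 1.1
position: [0.4829, 0.0918, 0.2057]
eef_rot: [3.141, -0.0, -2.915]
contact_force: [1.0, 1.1, 0.2]
width: 0.0003
gripper_force: 0.0
```

Call:
{"api": "send_rows", "payload": {"hand": [0,0,0], "translation": [[-0.03,-0.09,0],[-0.03,-0.09,0],[-0.03,-0.09,0]], "turn": [[0,0,0],[0,0,0],[0,0,0]]}}

```text
time: 1.4
position: [0.5335, 0.0079, 0.2047]
eef_rot: [-3.14, -0.002, -2.922]
contact_force: [-1.3, -0.4, -0.3]
width: -0.0006
gripper_force: 0.0
```

```bash
python3 - <<'E'
from h import *
stat();plan([(c2w([-82,28,108]),ori(0))])
E
```

```text
t 1.4 case [-85.3  34.  204.7] F [-1.3 -0.4 -0.3] w -0.0006 j [-0.09  0.06  1.45 -0.    1.63 -1.88]
tr [-0.0037, -0.0057, 0.0968] turn [-0.1, -0.1, -1.8]
```

Call:
{"api": "send_rows", "payload": {"hand": [0,0,0,0,0], "translation": [[-0.004,-0.006,0.06],[-0.004,-0.006,0.06],[-0.004,-0.006,0.06],[-0.004,-0.006,0.06],[-0.004,-0.006,0.06]], "turn": [[0,0,-1.8],[0,0,-1.8],[0,0,-1.8],[0,0,-1.8],[0,0,-1.8]]}}

```text
time: 1.9
position: [0.5381, 0.0083, 0.1485]
eef_rot: [-3.14, 0.004, -2.883]
contact_force: [-0.2, 0.3, 0.3]
width: -0.0001
gripper_force: 0.0
```

```bash
python3 - <<'E'
from h import *
stat();plan([(c2w([-82,28,108]),ori(0)),(c2w([-82,36,108]),ori(0)),(c2w([-82,64,108]),ori(0))])
E
```

```text
t 1.9 case [-80.7  33.3 148.5] F [-0.2  0.3  0.3] w -0.0001 j [-0.09  0.09  1.53  0.    1.52 -1.92]
tr [0.0015, -0.0052, 0.0405] turn [-0.1, 0.2, 0.5]
tr [0.0014, 0.0028, 0.0405] turn [-0.1, 0.2, 0.5]
tr [0.0012, 0.0308, 0.0405] turn [-0.1, 0.2, 0.5]
```

Call:
{"api": "send_rows", "payload": {"hand": [0,0,0,0,0], "translation": [[0.0015,-0.006,0.01],[0.0015,-0.006,0.04],[0.0015,-0.006,0.04],[0.0015,-0.006,0.04],[0.0015,-0.006,0.04]], "turn": [[0,0,0.5],[0,0,0.5],[0,0,0.5],[0,0,0.5],[0,0,0.5]]}}

```text
time: 2.4
position: [0.5381, 0.0015, 0.1076]
eef_rot: [-3.141, 0.002, -2.892]
contact_force: [0.8, 0.8, 1.3]
width: 0.0002
gripper_force: 0.0
```

Call:
{"api": "send_rows", "payload": {"hand": [0,0,0,0,0], "translation": [[0,0.007,0],[0,0.014,0],[0,0.021,0],[0,0.028,0],[0,0.034,0]], "turn": [[0,0,0],[0,0,0],[0,0,0],[0,0,0],[0,0,0]]}}

```text
time: 2.9
position: [0.5291, 0.0352, 0.1067]
eef_rot: [-3.141, 0.001, -2.892]
contact_force: [0.9, -2.0, 1.0]
width: 0.0001
gripper_force: 0.8
```

```bash
python3 - <<'E'
from h import *
import cv2
stat();cv2.imwrite("pics/c.png",cv2.resize(r.grab_frame("scene")[190:340,230:400],None,fx=4,fy=4,interpolation=cv2.INTER_CUBIC))
stat()
E
```

```text
t 2.9 case [-82.8  61.5 106.7] F [ 0.9 -2.   1. ] w 0.0001 j [-0.04  0.1   1.61 -0.    1.43 -1.86]
t 2.95 case [-82.9  62.4 106.5] F [ 0.5 -0.5  1.4] w -0.0 j [-0.04  0.1   1.61  0.    1.43 -1.86]
```

View pics/c.png

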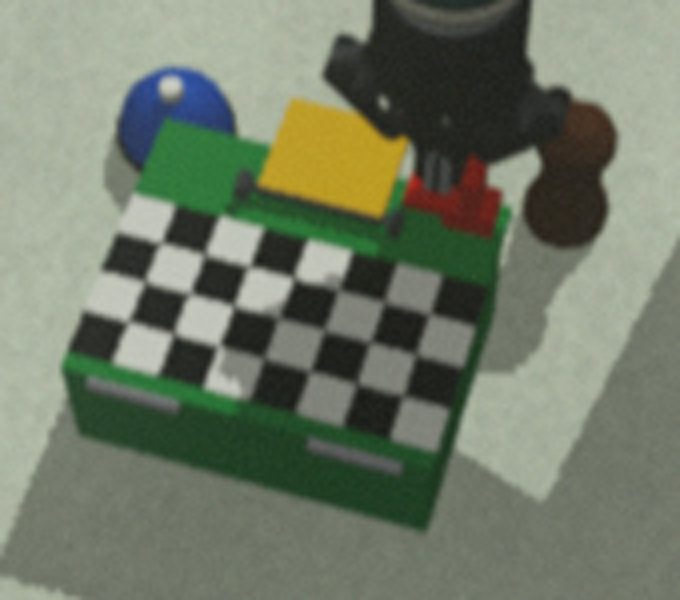

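The closed fingers at (435,170) push the red fin, and the tongue at (408,190) is already off the yellow flap. I'll push on to the stop.

Call:
{"api": "send_rows", "payload": {"hand": [0,0,0], "translation": [[0,0.002,0],[0,0.004,0],[0,0.004,0]], "turn": [[0,0,0],[0,0,0],[0,0,0]]}}

```text
time: 3.25
position: [0.5277, 0.0386, 0.106]
eef_rot: [3.141, -0.0, -2.892]
contact_force: [0.6, -0.7, 0.8]
width: -0.0001
gripper_force: 0.2
```

Call:
{"api": "send_rows", "payload": {"hand": [0,0,0], "translation": [[0,0.002,0],[0,0.003,0],[0,0.003,0]], "turn": [[0,0,0],[0,0,0],[0,0,0]]}}

```text
time: 3.55
position: [0.5272, 0.0406, 0.1061]
eef_rot: [-3.14, -0.0, -2.893]
contact_force: [1.5, -4.5, -0.3]
width: -0.0002
gripper_force: 2.0
```

```bash
python3 - <<'E'
from h import *
stat()
E
```

```text
t 3.55 case [-83.3  67.2 106.1] F [ 1.5 -4.5 -0.3] w -0.0002 j [-0.03  0.1   1.61 -0.    1.43 -1.85]
```

Call:
{"api": "send_rows", "payload": {"hand": [0,0,0], "translation": [[0,0.002,0],[0,0.002,0],[0,0.002,0]], "turn": [[0,0,0],[0,0,0],[0,0,0]]}}

```text
time: 3.85
position: [0.5271, 0.0408, 0.1061]
eef_rot: [-3.137, -0.0, -2.893]
contact_force: [2.5, -8.3, -0.2]
width: -0.0002
gripper_force: 4.3
```

Call:
{"api": "send_rows", "payload": {"hand": [0,0], "translation": [[0,0.002,0],[0,0.002,0]], "turn": [[0,0,0],[0,0,0]]}}

```text
time: 4.05
position: [0.5271, 0.041, 0.1062]
eef_rot: [-3.133, -0.0, -2.894]
contact_force: [3.1, -12.6, -1.5]
width: 0.0001
gripper_force: 6.6
```

```bash
python3 - <<'E'
from h import *
stat()
E
```

```text
t 4.05 case [-83.2  67.7 106.2] F [  3.1 -12.6  -1.5] w 0.0001 j [-0.02  0.1   1.61 -0.01  1.43 -1.84]
```

```bash
python3 - <<'E'
from h import *
plan([(c2w([-83,58,106]),ori(0)),(c2w([-83,58,170]),ori(0))])
plan([(c2w([-165,-20,190]),ori(45))],(c2w([-83,58,170]),ori(0)))
plan([(c2w([-165,-20,52]),ori(45)),(c2w([-112,-20,52]),ori(45))],(c2w([-165,-20,190]),ori(45)))
E
```

```text
tr [-0.0003, -0.0097, 0.0003] turn [-0.5, -0.0, -0.2]
tr [-0.0003, -0.0102, -0.0637] turn [-0.5, -0.0, -0.2]
tr [0.082, -0.078, -0.02] turn [0.0, -45.0, 0.0]
tr [0.0976, -0.0, 0.0976] turn [0.0, 0.0, 0.0]
tr [0.0601, 0.0, 0.1351] turn [0.0, 0.0, 0.0]
```

Call:
{"api": "send_rows", "payload": {"hand": [0,0,0,0,0], "translation": [[0,-0.016,0],[0,-0.016,-0.02],[0,-0.016,-0.064],[0,-0.016,-0.064],[0,-0.016,-0.064]], "turn": [[0,0,0],[0,0,0],[0,0,0],[0,0,0],[0,0,0]]}}

```text
time: 4.55
position: [0.5308, 0.0301, 0.1716]
eef_rot: [3.141, 0.003, -2.892]
contact_force: [0.5, 0.5, -0.5]
width: 0.0003
gripper_force: 0.0
```

Call:
{"api": "send_rows", "payload": {"hand": [0,0,0,0,0], "translation": [[0.02,-0.02,-0.005],[0.04,-0.04,-0.01],[0.06,-0.06,-0.015],[0.082,-0.078,-0.02],[0.082,-0.078,-0.02]], "turn": [[0,-8,0],[0,-16,0],[0,-24,0],[0,-32,0],[0,-40,0]]}}

```text
time: 5.05
position: [0.469, -0.0672, 0.1903]
eef_rot: [3.139, 0.704, -2.902]
contact_force: [-0.2, 1.0, -1.0]
width: 0.0004
gripper_force: 0.0
```

Call:
{"api": "send_rows", "payload": {"hand": [0,0,0], "translation": [[0,0,0],[0,0,0],[0,0,0]], "turn": [[0,-5,0],[0,-5,0],[0,-5,0]]}}

```text
time: 5.35
position: [0.4742, -0.0517, 0.196]
eef_rot: [-3.14, 0.769, -2.91]
contact_force: [-0.5, 0.6, -0.1]
width: -0.0004
gripper_force: 0.0
```

```bash
python3 - <<'E'
from h import *
stat()
plan([(c2w([-165,-20,52]),ori(45)),(c2w([-112,-20,52]),ori(45))])
E
```

```text
t 5.35 case [-157.5   -9.1  196. ] F [-0.5  0.6 -0.1] w -0.0004 j [-0.59 -0.54  2.12  0.62  1.06 -2.57]
tr [0.1053, -0.0109, 0.0985] turn [-0.9, -0.9, -0.8]
tr [0.0673, -0.0098, 0.1353] turn [-0.9, -0.9, -0.8]
```

Call:
{"api": "send_rows", "payload": {"hand": [0,0,0,0,0], "translation": [[0,0,0],[0,0,0],[0,0,0],[0,0,0],[0,0,0]], "turn": [[0,0,8.5],[0,0,17],[0,0,25.5],[0,0,34],[0,0,42.5]]}}

```text
time: 5.85
position: [0.4754, -0.0516, 0.1973]
eef_rot: [2.561, 0.537, 2.463]
contact_force: [-0.3, 0.3, 0.3]
width: 0.0
gripper_force: 0.0
```

Call:
{"api": "send_rows", "payload": {"hand": [0,0,0,0,0], "translation": [[0,0,0],[0,0,0],[0,0,0],[0,0,0],[0,0,0]], "turn": [[0,0,8.5],[0,0,17],[0,0,25.5],[0,0,34],[0,0,42.5]]}}

```text
time: 6.35
position: [0.4754, -0.0516, 0.1972]
eef_rot: [2.374, 0.058, 1.862]
contact_force: [0.3, -0.0, 0.2]
width: -0.0002
gripper_force: 0.0
```

Call:
{"api": "send_rows", "payload": {"hand": [0,0,0,0,0], "translation": [[0,0,0],[0,0,0],[0,0,0],[0,0,0],[0,0,0]], "turn": [[0,0,8.5],[0,0,17],[0,0,25.5],[0,0,34],[0,0,42.5]]}}

```text
time: 6.85
position: [0.4754, -0.0516, 0.1973]
eef_rot: [2.488, -0.439, 1.295]
contact_force: [0.1, 0.4, -0.0]
width: 0.0
gripper_force: 0.0
```

Call:
{"api": "send_rows", "payload": {"hand": [0,0,0,0,0], "translation": [[0,0,0],[0,0,0],[0,0,0],[0,0,0],[0,0,0]], "turn": [[0,0,8.5],[0,0,17],[0,0,25.5],[0,0,34],[0,0,42.5]]}}

```text
time: 7.35
position: [0.4754, -0.0516, 0.1973]
eef_rot: [2.978, -0.755, 0.467]
contact_force: [-0.7, 0.1, -0.2]
width: 0.0001
gripper_force: 0.0
```

```bash
cat >> h.py <<'E'
def ori(tilt,yaw=None):  # tool x=case x, y=-case y; tilt swings the fingers towards case +x
    y=s[2] if yaw is None else np.radians(yaw)
    return R.from_euler("xyz",[np.pi,0,y])*R.from_euler("y",tilt,degrees=True)
E
python3 - <<'E'
from h import *
stat()
plan([(c2w([-165,-20,190]),ori(45))])
E
```

```text
t 7.35 case [-156.3   -9.3  197.3] F [-0.7  0.1 -0.2] w 0.0001 j [-0.59 -0.53  2.12  0.62  1.06  0.41]
tr [-0.0129, 0.0088, -0.0007] turn [0.7, 1.0, 9.0]
```

Call:
{"api": "send_rows", "payload": {"hand": [0,0,0,0,0], "translation": [[-0.006,0.009,0],[-0.012,0.009,0],[-0.012,0.009,0],[-0.012,0.009,0],[-0.012,0.009,0]], "turn": [[0.7,1,7],[0.7,1,9],[0.7,1,9],[0.7,1,9],[0.7,1,9]]}}

```text
time: 7.85
position: [0.4701, -0.064, 0.1901]
eef_rot: [3.134, -0.787, 0.259]
contact_force: [0.3, 0.2, 0.6]
width: 0.0002
gripper_force: 0.0
```

Call:
{"api": "send_rows", "payload": {"hand": [0,0,0,0,0], "translation": [[-0.025,0,0.025],[-0.05,0,0.05],[-0.075,0,0.075],[-0.095,0,0.095],[-0.095,0,0.095]], "turn": [[0,0,0],[0,0,0],[0,0,0],[0,0,0],[0,0,0]]}}

```text
time: 8.35
position: [0.4676, -0.0624, 0.0506]
eef_rot: [-3.138, -0.78, 0.251]
contact_force: [0.4, 1.2, -0.6]
width: -0.0003
gripper_force: 0.0
```

```bash
python3 - <<'E'
from h import *
stat()
plan([(c2w([-112,-20,52]),ori(45))])
E
```

```text
t 8.35 case [-166.6  -17.8   50.6] F [ 0.4  1.2 -0.6] w -0.0003 j [-0.66 -0.33  2.32  0.87  0.82  0.15]
tr [0.0397, 0.0024, 0.0374] turn [-0.2, 0.3, 0.0]
```

```bash
cat >> h.py <<'E'
def push(H,L,t,th,d,y,extra=0,tilt=45):
    "TCP (case mm) so that the finger's upper side/tip corner holds a flap (length L, underside t below hinge) at angle th"
    c,n=np.cos,np.sin
    a=max(th,np.radians(90-tilt)); T=np.radians(tilt)
    lip=np.array(H)+L*np.array([-c(th),n(th)])+t*np.array([-n(th),-c(th)])
    K=lip+d*np.array([c(a),-n(a)])+extra*np.array([n(a),c(a)])
    P=K-11*np.array([c(T),n(T)])
    return [P[0],y,P[1]]
E
python3 - <<'E'
from h import *
plan([(c2w(push([-60,89.5],60,3,t,15,-24,e)),ori(45)) for t,e in [(0,-6),(0,0),(.2,1),(.4,1),(.6,1),(.8,1),(1,1),(1.2,1),(1.4,1),(1.55,1),(1.65,2)]])
E
```

```text
tr [0.0414, 0.0063, 0.0223] turn [-0.2, 0.3, 0.0]
tr [0.0474, 0.0063, 0.0223] turn [-0.2, 0.3, 0.0]
tr [0.0573, 0.0063, 0.0142] turn [-0.2, 0.3, 0.0]
tr [0.0676, 0.0062, 0.0081] turn [-0.2, 0.3, 0.0]
tr [0.0789, 0.0062, 0.0041] turn [-0.2, 0.3, 0.0]
tr [0.0905, 0.0062, 0.0024] turn [-0.2, 0.3, 0.0]
tr [0.0995, 0.0062, 0.003] turn [-0.2, 0.3, 0.0]
tr [0.1082, 0.0062, 0.0053] turn [-0.2, 0.3, 0.0]
tr [0.1162, 0.0062, 0.0094] turn [-0.2, 0.3, 0.0]
tr [0.1216, 0.0063, 0.0134] turn [-0.2, 0.3, 0.0]
tr [0.1255, 0.0063, 0.0173] turn [-0.2, 0.3, 0.0]
```

Call:
{"api": "send_rows", "payload": {"hand": [0,0,0,0,0], "translation": [[0.015,0.006,0.01],[0.03,0.006,0.022],[0.041,0.006,0.022],[0.041,0.006,0.022],[0.041,0.006,0.022]], "turn": [[0,0,0],[0,0,0],[0,0,0],[0,0,0],[0,0,0]]}}

```text
time: 8.85
position: [0.5156, -0.0596, 0.0707]
eef_rot: [3.133, -0.789, 0.259]
contact_force: [0.6, -0.1, -0.6]
width: 0.0002
gripper_force: 0.0
```

Call:
{"api": "send_rows", "payload": {"hand": [0,0,0,0], "translation": [[0.008,0,-0.002],[0.016,0,-0.008],[0.021,0,-0.011],[0.027,0,-0.014]], "turn": [[0,0,0],[0,0,0],[0,0,0],[0,0,0]]}}

```text
time: 9.25
position: [0.5234, -0.0569, 0.0982]
eef_rot: [3.136, -0.787, 0.256]
contact_force: [0.4, -0.4, -1.0]
width: 0.0001
gripper_force: 0.6
```

```bash
python3 - <<'E'
from h import *
import cv2
stat();cv2.imwrite("pics/d.png",cv2.resize(r.grab_frame("scene")[190:340,230:400],None,fx=4,fy=4,interpolation=cv2.INTER_CUBIC))
E
```

```text
t 9.25 case [-111.1  -26.3   98.2] F [ 0.4 -0.4 -1. ] w 0.0001 j [-0.54 -0.28  2.18  0.78  0.79  0.34]
```

View pics/d.png

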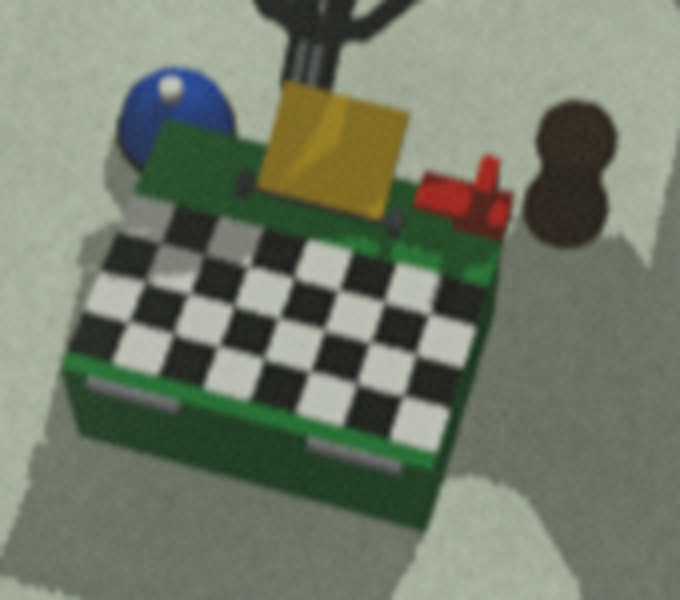

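The tab is fully aside (tongue end at (418,185)). The fingers at (310,60) are under the flap, whose front edge at (345,95) has risen. Continuing up the arc.

Call:
{"api": "send_rows", "payload": {"hand": [0,0,0,0,0], "translation": [[0.006,0,-0.002],[0.011,0,-0.004],[0.017,0,-0.005],[0.023,0,-0.006],[0.032,0,-0.005]], "turn": [[0,0,0],[0,0,0],[0,0,0],[0,0,0],[0,0,0]]}}

```text
time: 9.8
position: [0.5422, -0.0521, 0.1241]
eef_rot: [3.136, -0.786, 0.256]
contact_force: [-1.7, -0.7, -0.9]
width: -0.0001
gripper_force: 0.9
```

Call:
{"api": "send_rows", "payload": {"hand": [0,0,0,0,0], "translation": [[0.008,0,0.002],[0.016,0,0.006],[0.022,0,0.01],[0.026,0,0.014],[0.026,0,0.014]], "turn": [[0,0,0],[0,0,0],[0,0,0],[0,0,0],[0,0,0]]}}

```text
time: 10.3
position: [0.5699, -0.0452, 0.1331]
eef_rot: [3.134, -0.786, 0.258]
contact_force: [-11.0, -2.7, 5.3]
width: -0.0002
gripper_force: 5.7
```

```bash
python3 - <<'E'
from h import *
stat()
plan([(c2w(push([-60,89.5],60,3,t,15,-24,e)),ori(45)) for t,e in [(1.65,2)]])
E
```

```text
t 10.3 case [-63.2 -26.5 133.1] F [-11.   -2.7   5.3] w -0.0002 j [-0.44 -0.22  2.06  0.7   0.78  0.5 ]
tr [-0.006, -0.0025, 0.0031] turn [0.1, -0.1, 0.3]
```

```bash
python3 - <<'E'
from h import *
A=(c2w([-150,-42,100]),ori(45));p0=push([70,75.5],162,0,0,16,-42,-8);print(p0)
B=(c2w([-145,-42,p0[2]]),ori(45));C=(c2w(p0),ori(45))
plan([A]);plan([B,C],A)
plan([(c2w(push([70,75.5],162,0,t,16,-42,e)),ori(45)) for t,e in [(0,0),(.1,1),(.2,1),(.3,1),(.4,1),(.5,1),(.6,1),(.7,1),(.8,1),(.9,1),(1,1),(1.1,1),(1.2,1),(1.3,1),(1.4,1),(1.5,1),(1.6,1)]],C)
E
```

```text
[np.float64(-94.12132034355965), -42, np.float64(50.75126265847083)]
tr [-0.0849, 0.0151, -0.038] turn [0.1, -0.1, 0.3]
tr [-0.0313, 0.0, 0.0384] turn [0.0, 0.0, 0.0]
tr [0.0047, 0.0, 0.0743] turn [0.0, 0.0, 0.0]
tr [0.008, -0.0, -0.0] turn [0.0, 0.0, 0.0]
tr [0.021, 0.0, -0.0109] turn [0.0, 0.0, 0.0]
tr [0.034, 0.0, -0.0205] turn [0.0, 0.0, 0.0]
tr [0.048, 0.0, -0.0287] turn [0.0, 0.0, 0.0]
tr [0.0627, -0.0, -0.0356] turn [0.0, 0.0, 0.0]
tr [0.0779, 0.0, -0.0409] turn [0.0, 0.0, 0.0]
tr [0.0937, -0.0, -0.0447] turn [0.0, 0.0, 0.0]
tr [0.1097, 0.0, -0.0469] turn [0.0, 0.0, 0.0]
tr [0.1257, 0.0, -0.0474] turn [0.0, 0.0, 0.0]
tr [0.1402, 0.0, -0.0464] turn [0.0, 0.0, 0.0]
tr [0.1546, 0.0, -0.0439] turn [0.0, 0.0, 0.0]
tr [0.1687, 0.0, -0.04] turn [0.0, 0.0, 0.0]
tr [0.1823, -0.0, -0.0347] turn [0.0, 0.0, 0.0]
tr [0.1953, 0.0, -0.028] turn [0.0, 0.0, 0.0]
tr [0.2076, 0.0, -0.0202] turn [0.0, 0.0, 0.0]
tr [0.219, 0.0, -0.0111] turn [0.0, 0.0, 0.0]
tr [0.2294, 0.0, -0.0009] turn [0.0, 0.0, 0.0]
```

Call:
{"api": "send_rows", "payload": {"hand": [0,0,0,0,0], "translation": [[-0.02,0,-0.02],[-0.04,0,-0.04],[-0.065,0.015,-0.04],[-0.085,0.015,-0.038],[-0.085,0.015,-0.038]], "turn": [[0,0,0],[0,0,0],[0,0,0],[0,0,0],[0,0,0]]}}

```text
time: 10.8
position: [0.4876, -0.0814, 0.0971]
eef_rot: [3.14, -0.784, 0.251]
contact_force: [-0.2, -0.0, -0.5]
width: -0.0001
gripper_force: 0.0
```

Call:
{"api": "send_rows", "payload": {"hand": [0,0,0], "translation": [[-0.016,0,0.02],[-0.032,0,0.038],[-0.032,0,0.038]], "turn": [[0,0,0],[0,0,0],[0,0,0]]}}

```text
time: 11.1
position: [0.4925, -0.0791, 0.0473]
eef_rot: [-3.141, -0.783, 0.252]
contact_force: [-0.4, 0.2, 0.0]
width: -0.0003
gripper_force: 0.0
```

```bash
python3 - <<'E'
from h import *
import cv2
stat();cv2.imwrite("pics/e.png",cv2.resize(r.grab_frame("scene")[190:340,230:400],None,fx=4,fy=4,interpolation=cv2.INTER_CUBIC))
plan([(c2w(push([70,75.5],162,0,0,16,-42,-8)),ori(45))])
E
```

```text
t 11.1 case [-146.6  -40.1   47.3] F [-0.4  0.2  0. ] w -0.0003 j [-0.66 -0.24  2.27  0.9   0.79  0.11]
tr [0.0376, 0.0011, 0.0355] turn [-0.0, -0.0, 0.1]
```

View pics/e.png

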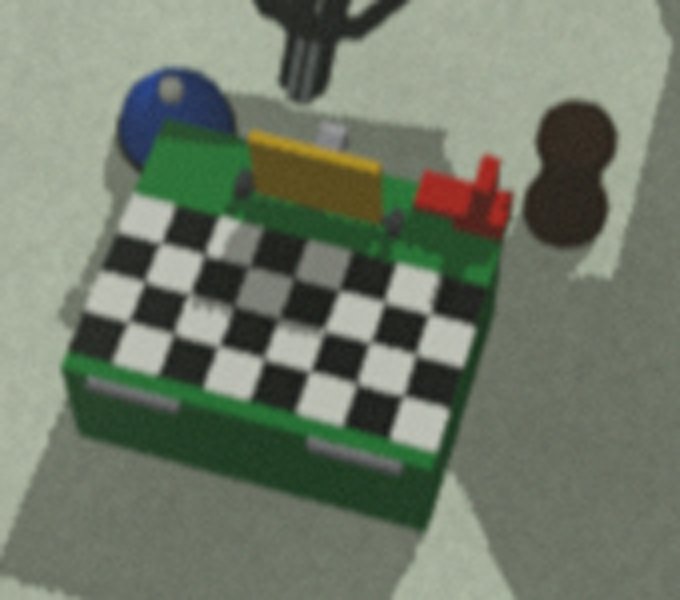

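The flap stands upright (edge (250,135)–(380,165)) with the hook at (330,135) facing forward. The fingers are now in front of the rim. Next the lid.

Call:
{"api": "send_rows", "payload": {"hand": [0,0,0,0], "translation": [[0.019,0.001,0.018],[0.038,0.001,0.036],[0.038,0.001,0.036],[0.038,0.001,0.036]], "turn": [[0,0,0],[0,0,0],[0,0,0],[0,0,0]]}}

```text
time: 11.55
position: [0.5456, -0.0683, 0.0534]
eef_rot: [3.133, -0.789, 0.26]
contact_force: [0.2, -0.7, 0.2]
width: -0.0001
gripper_force: 0.0
```

Call:
{"api": "send_rows", "payload": {"hand": [0,0,0,0,0], "translation": [[0.008,0,0],[0.014,0,-0.005],[0.021,0,-0.011],[0.027,0,-0.016],[0.034,0,-0.0205]], "turn": [[0,0,0],[0,0,0],[0,0,0],[0,0,0],[0,0,0]]}}

```text
time: 12.05
position: [0.5523, -0.0658, 0.0897]
eef_rot: [3.137, -0.785, 0.256]
contact_force: [-5.4, -0.9, -2.7]
width: 0.0
gripper_force: 3.1
```

```bash
python3 - <<'E'
from h import *
stat()
plan([(c2w(push([70,75.5],162,0,0.2,16,-42,1)),ori(45))])
E
```

```text
t 12.05 case [-85.3 -42.   89.7] F [-5.4 -0.9 -2.7] w 0.0 j [-0.52 -0.18  2.13  0.8   0.75  0.32]
tr [0.0003, -0.0, 0.0008] turn [0.1, 0.0, 0.2]
```

Call:
{"api": "send_rows", "payload": {"hand": [0,0,0,0,0], "translation": [[0.014,0,-0.008],[0.029,0,-0.015],[0.044,0,-0.0205],[0.06,0,-0.024],[0.076,0,-0.0265]], "turn": [[0,0,0],[0,0,0],[0,0,0],[0,0,0],[0,0,0]]}}

```text
time: 12.55
position: [0.5869, -0.057, 0.1635]
eef_rot: [3.135, -0.787, 0.256]
contact_force: [-0.4, -0.5, -4.5]
width: -0.0002
gripper_force: 1.9
```

Call:
{"api": "send_rows", "payload": {"hand": [0,0,0,0,0], "translation": [[0.016,0,-0.0005],[0.0305,0,0.0005],[0.045,0,0.003],[0.059,0,0.007],[0.0725,0,0.012]], "turn": [[0,0,0],[0,0,0],[0,0,0],[0,0,0],[0,0,0]]}}

```text
time: 13.05
position: [0.6451, -0.0421, 0.2065]
eef_rot: [3.135, -0.787, 0.256]
contact_force: [-2.5, -1.2, -3.2]
width: 0.0003
gripper_force: 1.6
```

```bash
python3 - <<'E'
from h import *
stat()
plan([(c2w(push([70,75.5],162,0,t,16,-42,1)),ori(45)) for t in (1.2,1.3,1.4,1.5,1.6)])
E
```

```text
t 13.05 case [ 10.4 -42.1 206.5] F [-2.5 -1.2 -3.2] w 0.0003 j [-0.36 -0.12  1.82  0.57  0.84  0.7 ]
tr [-0.0018, -0.0001, 0.0015] turn [0.2, -0.1, 0.2]
tr [0.0112, -0.0001, 0.0081] turn [0.2, -0.1, 0.2]
tr [0.0235, -0.0001, 0.0161] turn [0.2, -0.1, 0.2]
tr [0.0349, -0.0001, 0.0252] turn [0.2, -0.1, 0.2]
tr [0.0453, -0.0001, 0.0353] turn [0.2, -0.1, 0.2]
```

Call:
{"api": "send_rows", "payload": {"hand": [0,0,0,0,0], "translation": [[0.012,0,0.0075],[0.024,0,0.0155],[0.036,0,0.024],[0.047,0,0.035],[0.047,0,0.035]], "turn": [[0,0,0],[0,0,0],[0,0,0],[0,0,0],[0,0,0]]}}

```text
time: 13.55
position: [0.7028, -0.0271, 0.2166]
eef_rot: [3.135, -0.791, 0.257]
contact_force: [-0.3, 1.4, 0.1]
width: -0.0002
gripper_force: 0.0
```

```bash
python3 - <<'E'
from h import *
import cv2
stat();cv2.imwrite("pics/f.png",cv2.resize(r.grab_frame("scene")[130:350,210:430],None,fx=2.7,fy=2.7,interpolation=cv2.INTER_CUBIC))
E
```

```text
t 13.55 case [ 70.  -41.9 216.6] F [-0.3  1.4  0.1] w -0.0002 j [-0.29 -0.01  1.69  0.52  0.81  0.79]
```

View pics/f.png

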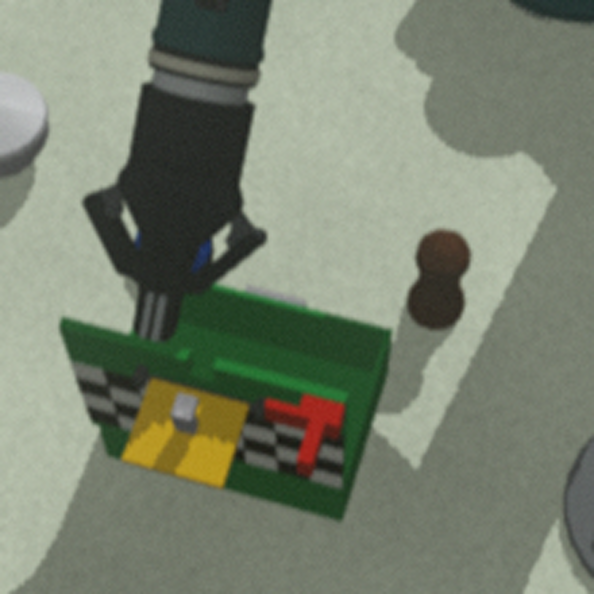

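Lid upright: its top edge runs (65,325)–(345,400), with the latch still raised and the tab aside. I'll retreat and go to the knight.

```bash
python3 - <<'E'
from h import *
A=(c2w([-50,-30,255]),ori(45)); plan([A]); B=([.5805,.3215,.17],ori(0,0)); plan([B],A)
E
```

```text
tr [-0.0563, -0.0118, -0.1121] turn [0.1, -0.3, 0.3]
tr [0.0022, -0.3561, 0.1224] turn [-5.6, -44.8, 13.6]
```

Call:
{"api": "send_rows", "payload": {"hand": [0,0,0,0,0], "translation": [[-0.02,0,-0.02],[-0.045,-0.006,-0.06],[-0.056,-0.012,-0.1],[-0.056,-0.012,-0.112],[-0.056,-0.012,-0.112]], "turn": [[0,0,0],[0,0,0],[0,0,0],[0,0,0],[0,0,0]]}}

```text
time: 14.1
position: [0.5829, -0.0461, 0.2574]
eef_rot: [3.13, -0.793, 0.258]
contact_force: [0.4, -1.5, 0.5]
width: -0.0003
gripper_force: 0.0
```

Call:
{"api": "send_rows", "payload": {"hand": [0.085,0.085,0.085,0.085,0.085], "translation": [[0.001,-0.04,0.01],[0.001,-0.085,0.025],[0.001,-0.125,0.04],[0.001,-0.165,0.055],[0.001,-0.205,0.07]], "turn": [[-1,-8,2.4],[-2,-16,4.8],[-3,-23,7],[-4,-31,9.4],[-5,-39,11.8]]}}

```text
time: 14.6
position: [0.5811, 0.1678, 0.2045]
eef_rot: [-3.132, -0.153, 0.047]
contact_force: [0.7, -1.0, 0.7]
width: 0.0722
gripper_force: 0.0
```

```bash
python3 - <<'E'
from h import *
stat();plan([([.5805,.3215,.17],ori(0,0))])
E
```

```text
t 14.6 case [  0.5 177.1 204.5] F [ 0.7 -1.   0.7] w 0.0722 j [ 0.19  0.11  1.41 -0.01  1.47  1.72]
tr [0.0012, -0.1533, 0.0365] turn [-0.7, -8.8, 2.7]
```

Call:
{"api": "send_rows", "payload": {"hand": [0.085,0.085,0.085,0.085,0.085], "translation": [[0,-0.04,0.01],[0,-0.08,0.02],[0,-0.115,0.03],[0,-0.14,0.034],[0,-0.14,0.034]], "turn": [[-0.5,-6,2],[-0.5,-6,2],[-0.5,-6,2],[-0.5,-6,2],[-0.5,-6,2]]}}

```text
time: 15.1
position: [0.5778, 0.3095, 0.1683]
eef_rot: [-3.136, -0.046, 0.019]
contact_force: [0.1, 0.8, 0.2]
width: 0.0853
gripper_force: 0.0
```

Call:
{"api": "send_rows", "payload": {"hand": [0.085,0.085], "translation": [[0,0,0],[0,0,0]], "turn": [[0,0,0],[0,0,0]]}}

```text
time: 15.3
position: [0.5792, 0.3047, 0.1715]
eef_rot: [-3.137, -0.05, 0.013]
contact_force: [-0.1, 0.2, 0.3]
width: 0.0852
gripper_force: 0.0
```

```bash
python3 - <<'E'
from h import *
stat();plan([([.5805,.3215,.17],ori(0,0)),([.5805,.3215,.034],ori(0,0))])
E
```

```text
t 15.3 case [ 32.7 310.1 171.5] F [-0.1  0.2  0.3] w 0.0852 j [ 0.4   0.3   1.24 -0.01  1.55  1.96]
tr [0.0014, -0.0168, 0.0016] turn [-0.3, -2.9, 0.7]
tr [-0.0054, -0.0161, 0.1375] turn [-0.3, -2.9, 0.7]
```

Call:
{"api": "send_rows", "payload": {"hand": [0.085,0.085,0.085,0.085,0.085], "translation": [[0.001,-0.017,0.002],[0,-0.017,0.025],[-0.001,-0.017,0.05],[-0.001,-0.017,0.05],[-0.001,-0.017,0.05]], "turn": [[-0.3,-2.9,0.7],[-0.3,-2.9,0.7],[-0.3,-2.9,0.7],[-0.3,-2.9,0.7],[-0.3,-2.9,0.7]]}}

```text
time: 15.8
position: [0.5803, 0.3214, 0.122]
eef_rot: [-3.142, 0.001, -0.0]
contact_force: [0.2, -0.2, -0.5]
width: 0.0848
gripper_force: 0.0
```

```bash
python3 - <<'E'
from h import *
stat();plan([([.5805,.3215,.034],ori(0,0))])
E
```

```text
t 15.8 case [ 37.8 326.1 122. ] F [ 0.2 -0.2 -0.5] w 0.0848 j [0.42 0.38 1.24 0.   1.53 1.99]
tr [0.0003, -0.0001, 0.088] turn [-0.0, 0.1, -0.0]
```

Call:
{"api": "send_rows", "payload": {"hand": [0.085,0.085,0.085,0.085,0.085], "translation": [[0,0,0.03],[0,0,0.06],[0,0,0.08],[0,0,0.088],[0,0,0.088]], "turn": [[0,0,0],[0,0,0],[0,0,0],[0,0,0],[0,0,0]]}}

```text
time: 16.3
position: [0.5803, 0.3222, 0.0342]
eef_rot: [-3.141, 0.0, 0.001]
contact_force: [0.2, 0.2, 0.5]
width: 0.0847
gripper_force: 0.0
```

Call:
{"api": "send_rows", "payload": {"hand": [0.06,0.045,0.035,0.03,0.02], "translation": [[0,0,0],[0,0,0],[0,0,0],[0,0,0],[0,0,0]], "turn": [[0,0,0],[0,0,0],[0,0,0],[0,0,0],[0,0,0]]}}

```text
time: 16.8
position: [0.5808, 0.3229, 0.0354]
eef_rot: [-3.14, -0.002, 0.001]
contact_force: [-0.9, -0.4, 4.5]
width: 0.0273
gripper_force: 64.3
```

Call:
{"api": "send_rows", "payload": {"hand": [0.01,0.01,0.01], "translation": [[0,0,0],[0,0,0],[0,0,0]], "turn": [[0,0,0],[0,0,0],[0,0,0]]}}

```text
time: 17.1
position: [0.5808, 0.3229, 0.0354]
eef_rot: [-3.14, -0.002, 0.001]
contact_force: [-0.3, -1.1, 5.1]
width: 0.027
gripper_force: 64.4
```

```bash
python3 - <<'E'
from h import *
stat();print(now()[0]); P=now()[0].copy();P[2]=.22
q=(P,ori(0,0)); t=c2w([-8,0,200]); print(t); plan([(t,ori(0,0))],q)
E
```

```text
t 17.1 case [ 38.7 327.4  35.4] F [-0.3 -1.1  5.1] w 0.027 j [0.42 0.44 1.33 0.   1.37 1.99]
[0.58082661 0.32285929 0.03541112]
[ 0.61677795 -0.00585663  0.2       ]
tr [0.036, 0.3287, 0.02] turn [0.0, 0.0, 0.0]
```

Call:
{"api": "send_rows", "payload": {"hand": [0.01,0.01,0.01,0.01,0.01], "translation": [[0,0,-0.015],[0,0,-0.05],[0,0,-0.09],[0,0,-0.13],[0,0,-0.15]], "turn": [[0,0,0],[0,0,0],[0,0,0],[0,0,0],[0,0,0]]}}

```text
time: 17.6
position: [0.5813, 0.3231, 0.1894]
eef_rot: [-3.138, -0.006, 0.001]
contact_force: [-0.5, -0.4, 0.2]
width: 0.027
gripper_force: 63.9
```

Call:
{"api": "send_rows", "payload": {"hand": [0.01,0.01,0.01,0.01,0.01], "translation": [[0.003,0.03,0],[0.006,0.06,0],[0.01,0.095,0],[0.014,0.13,0],[0.018,0.165,0]], "turn": [[0,0,0],[0,0,0],[0,0,0],[0,0,0],[0,0,0]]}}

```text
time: 18.1
position: [0.598, 0.1563, 0.184]
eef_rot: [-3.141, 0.001, 0.002]
contact_force: [0.7, -1.1, -1.1]
width: 0.027
gripper_force: 63.9
```

Call:
{"api": "send_rows", "payload": {"hand": [0.01,0.01,0.01,0.01,0.01], "translation": [[0.003,0.035,0],[0.006,0.07,0],[0.01,0.105,0],[0.012,0.135,0],[0.014,0.16,0]], "turn": [[0,0,0],[0,0,0],[0,0,0],[0,0,0],[0,0,0]]}}

```text
time: 18.6
position: [0.6122, -0.0043, 0.1839]
eef_rot: [-3.141, 0.001, 0.0]
contact_force: [0.3, 0.2, -0.9]
width: 0.0268
gripper_force: 63.9
```

Call:
{"api": "send_rows", "payload": {"hand": [0.01,0.01,0.01], "translation": [[0,0,0],[0,0,0],[0,0,0]], "turn": [[0,0,0],[0,0,0],[0,0,0]]}}

```text
time: 18.9
position: [0.6123, -0.0014, 0.1838]
eef_rot: [-3.141, 0.001, 0.002]
contact_force: [0.9, -0.2, 0.3]
width: 0.0271
gripper_force: 63.9
```

```bash
python3 - <<'E'
from h import *
import cv2
stat();print(r.get_obs()["gripper_force"])
plan([(c2w([-12,0,190]),ori(0,0)),(c2w([-12,0,29]),ori(0,0))])
cv2.imwrite("pics/g.png",cv2.resize(r.grab_frame("scene")[150:370,210:510],None,fx=2.6,fy=2.6,interpolation=cv2.INTER_CUBIC))
E
```

```text
t 18.9 case [-11.2   5.4 183.8] F [ 0.9 -0.2  0.3] w 0.0271 j [-0.1   0.24  1.29  0.    1.61  1.47]
63.914731605982524
tr [0.0005, 0.0054, -0.0062] turn [-0.1, 0.0, 0.1]
tr [0.0007, 0.0056, 0.1548] turn [-0.1, 0.0, 0.1]
```

View pics/g.png

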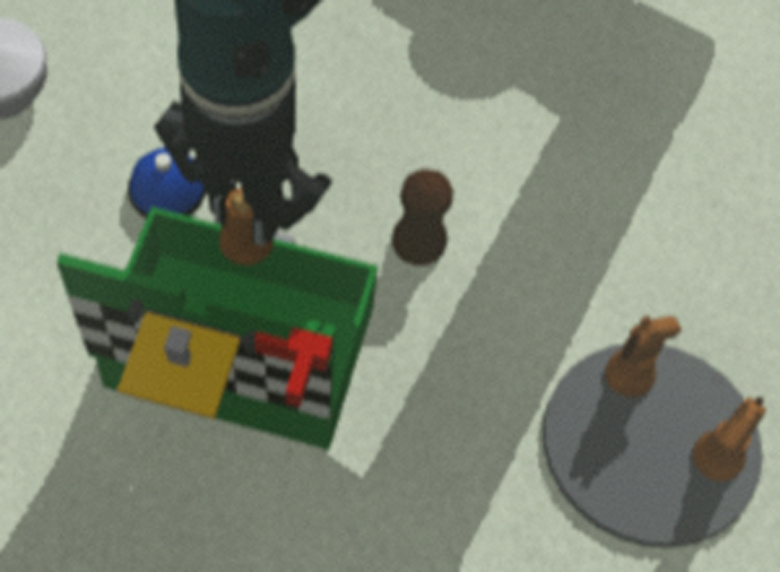

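The piece is held upright over the case at (243,240), and the two whole knights still stand on the pot stand. Lowering.

Call:
{"api": "send_rows", "payload": {"hand": [0.01,0.01,0.01,0.01,0.01], "translation": [[0,0.005,0.03],[0,0.005,0.07],[0,0.005,0.11],[0,0.005,0.135],[0,0.005,0.143]], "turn": [[0,0,0],[0,0,0],[0,0,0],[0,0,0],[0,0,0]]}}

```text
time: 19.45
position: [0.6096, -0.0059, 0.0365]
eef_rot: [-3.14, 0.008, 0.003]
contact_force: [-0.5, 0.1, -0.4]
width: 0.0272
gripper_force: 63.9
```

Call:
{"api": "send_rows", "payload": {"hand": [0.01,0.01,0.01], "translation": [[0,0,0.004],[0,0,0.008],[0,0,0.008]], "turn": [[0,0,0],[0,0,0],[0,0,0]]}}

```text
time: 19.75
position: [0.6135, -0.0073, 0.0342]
eef_rot: [-3.142, -0.002, 0.002]
contact_force: [0.1, -0.1, 0.0]
width: 0.0272
gripper_force: 63.9
```

```bash
python3 - <<'E'
from h import *
stat()
E
```

```text
t 19.75 case [-11.5  -0.6  34.2] F [ 0.1 -0.1  0. ] w 0.0272 j [-0.1   0.34  1.47  0.    1.33  1.46]
```

Call:
{"api": "send_rows", "payload": {"hand": [0.01,0.01,0.01], "translation": [[0,0,0.002],[0,0,0.004],[0,0,0.004]], "turn": [[0,0,0],[0,0,0],[0,0,0]]}}

```text
time: 20.05
position: [0.6125, -0.0075, 0.029]
eef_rot: [-3.141, 0.0, 0.001]
contact_force: [-0.2, -0.3, -1.0]
width: 0.0273
gripper_force: 63.9
```

Call:
{"api": "send_rows", "payload": {"hand": [0.01,0.01], "translation": [[0,0,0.001],[0,0,0.001]], "turn": [[0,0,0],[0,0,0]]}}

```text
time: 20.25
position: [0.6127, -0.0075, 0.0284]
eef_rot: [-3.141, -0.0, 0.001]
contact_force: [-1.7, -0.8, 3.1]
width: 0.027
gripper_force: 64.3
```

Call:
{"api": "send_rows", "payload": {"hand": [0.01,0.01], "translation": [[0,0,0.001],[0,0,0.001]], "turn": [[0,0,0],[0,0,0]]}}

```text
time: 20.45
position: [0.6127, -0.0075, 0.0284]
eef_rot: [-3.141, -0.0, 0.001]
contact_force: [-3.0, -0.7, 6.4]
width: 0.0271
gripper_force: 64.9
```

Call:
{"api": "send_rows", "payload": {"hand": [0.01,0.03,0.035,0.045,0.06], "translation": [[0,0,-0.001],[0,0,-0.001],[0,0,-0.001],[0,0,-0.001],[0,0,-0.001]], "turn": [[0,0,0],[0,0,0],[0,0,0],[0,0,0],[0,0,0]]}}

```text
time: 20.95
position: [0.6123, -0.0074, 0.0273]
eef_rot: [-3.141, 0.001, 0.001]
contact_force: [0.1, -0.3, 0.3]
width: 0.0582
gripper_force: 0.0
```

Call:
{"api": "send_rows", "payload": {"hand": [0.07,0.07,0.07,0.07,0.07], "translation": [[0,0,0],[0,0,0],[0,0,-0.01],[0,0,-0.04],[0,0,-0.08]], "turn": [[0,0,0],[0,0,0],[0,0,0],[0,0,0],[0,0,0]]}}

```text
time: 21.45
position: [0.6108, -0.0073, 0.1065]
eef_rot: [-3.141, 0.006, 0.001]
contact_force: [1.0, 0.1, 0.6]
width: 0.0702
gripper_force: 0.0
```

Call:
{"api": "send_rows", "payload": {"hand": [0.07,0.07,0.07,0.07,0.07], "translation": [[0,0,-0.04],[0,0,-0.08],[0,0,-0.12],[-0.04,0,-0.14],[-0.08,0,-0.14]], "turn": [[0,0,0],[0,0,0],[0,0,0],[0,0,0],[0,0,0]]}}

```text
time: 21.95
position: [0.5339, -0.0079, 0.253]
eef_rot: [3.141, -0.009, 0.001]
contact_force: [-0.6, -0.3, 0.7]
width: 0.0701
gripper_force: 0.0
```

Call:
{"api": "send_rows", "payload": {"hand": [0.07,0.07,0.07,0.07,0.07], "translation": [[-0.05,0,0],[-0.1,0,0],[-0.14,0,0],[-0.14,0,0],[-0.14,0,0]], "turn": [[0,0,0],[0,0,0],[0,0,0],[0,0,0],[0,0,0]]}}

```text
time: 22.45
position: [0.3925, -0.0078, 0.2491]
eef_rot: [3.141, -0.003, 0.001]
contact_force: [-0.3, -0.4, 0.6]
width: 0.0698
gripper_force: 0.0
```

```bash
python3 - <<'E'
from h import *
import cv2
stat()
a=cv2.resize(r.grab_frame("scene")[120:370,170:520],(800,571),interpolation=cv2.INTER_CUBIC)
t=cv2.resize(r.grab_frame("top")[170:310,280:420],(260,260),interpolation=cv2.INTER_CUBIC)
a[571-260:,:260]=t
cv2.imwrite("pics/h.png",a)
E
```

```text
t 22.45 case [-225.8   53.7  249.1] F [-0.3 -0.4  0.6] w 0.0698 j [-0.16 -0.28  1.67  0.    1.75  1.4 ]
```

View pics/h.png

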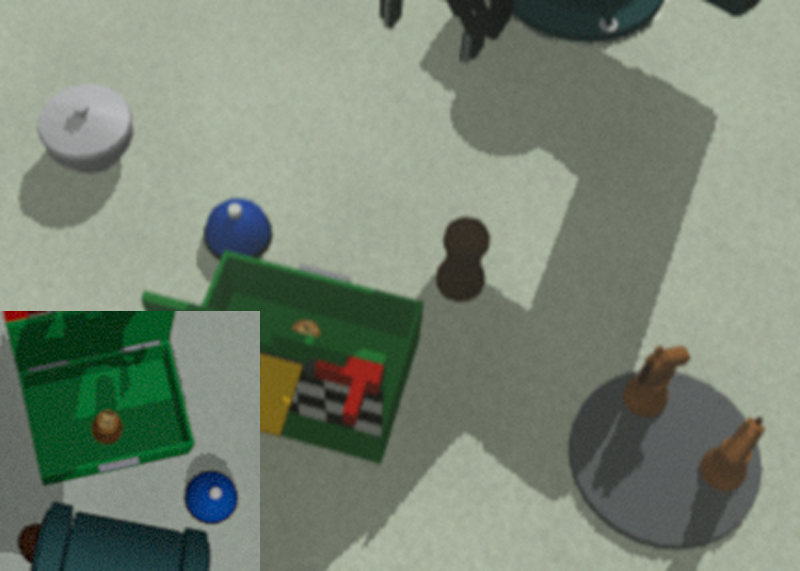

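The top inset shows the broken knight standing at (107,427) on the case floor and the lid upright. The bell, mill, bowl and whole knights have not moved, and the robot is clear. Handing in.

```bash
python3 -c "
from cell import r
print(r.sign_off())"
```

```text
the job is handed in; nothing more can be done
None
```

The job is handed in at about 22.5 s of the 67 s allowed. The tab is fully aside, the latch is up, the lid stands about upright, and the headless knight stands upright on the case floor. In the final pictures the whole knights, sugar bowl, bell and pepper mill looked unmoved; the verdict itself was not shown.

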